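Pin the ring-light arm to its stand

TASK

Take the blue-knobbed hinge pin out of the wooden rack and slide it down through the stand's top ring, the ring-light arm's eye and the lower lug until its flange sits fully home on the top ring, then let go. The eye and lower lug do not line up exactly with the top ring, so feel for each hole with a light touch: never push the pin against the stand with more than about 25 N or let it drop in. Leave the black-knobbed pin and everything else on the bench where they are.

Things in the scene. Friction and masses are not known exactly. Their poses are not given: they have to be found in the camera images.
- stand: cream lamp stand fixed to the bench: base plate 150 x 130 x 14 mm, column 110 mm high, three rigid rings one above the other. Origin: on the bench surface, on the axis of the top ring; z up. The column lies to its -x (x from -72 to -27 mm), the black ring light (85 mm high, on a yellow block) to its -y (y from -73 to -157 mm). Nothing of it is higher than 110 mm.
- ring_top (a point): centre of the mouth of the steel top ring, 110 mm above the bench; the ring is 12 mm thick, its bore 21 mm wide, 42 mm outside
- eye_seat (a point): point on the top ring's axis at the upper face (74 mm above the bench) of the middle ring, the brass bush in the eye of the light's arm: 12 mm thick, bore 15 mm. The bore's centre lies 3.2 mm from this point, in an unknown direction, different each time
- lug_seat (a point): point on the top ring's axis at the upper face (38 mm above the bench) of the lower ring, the brass bush in the lower lug: 12 mm thick, bore 15 mm. The bore's centre lies 2.2 mm from the middle bore's centre, in an unknown direction. An upright pin passes all three rings when it stands 0.7 to 1.5 mm from the middle bore's centre towards the lower bore's
- pin: hinge pin with blue knob, 140 mm tall, about 0.14 kg, origin at its tip, z along its axis, upwards. From the top: square knob 22 x 22 mm, 44 mm tall, its flats across x and y; flange 34 mm wide, 4 mm thick; steel shaft 12 mm wide, 92 mm long, cut square at the tip. Starts upright in either hole of the rack, flange on its top, flats within 0.1 rad of the rack's
- pin_grip (a point): centre of the pin's square blue knob, 118 mm above its tip and 26 mm above the flange's underside: the place to grip
- pin_tip (a point): the lower end of the hinge pin's shaft, on its axis, 118 mm below pin_grip; 18 mm above the bench when the pin is home in the stand
- rack: plywood pin rack fixed to the bench, 60 x 150 x 98 mm (x, y, z), origin under its centre; two through holes 16 mm wide at y = +37 and -37 mm
- stub_grip (a point): centre of the black knob of the other, shorter pin in the rack's other hole: same knob and flange, brass shaft 60 mm, its knob ends 146 mm above the bench; not to be moved
- jar: amber jar with white cap, 56 mm wide, 75 mm tall; origin under its centre; not to be moved
- rock_a: grey rock sample, 52 mm wide, 30 mm high; not to be moved
- rock_b: brown rock sample, 40 mm wide, 24 mm high; not to be moved
- driver: screwdriver with orange handle, 170 mm, lying flat along its x; not to be moved
- brush: small brush with wooden handle, 170 mm, lying flat along its x; not to be moved
- eyepiece: black eyepiece, 42 mm wide, 55 mm tall, standing; not to be moved
There are look-alikes about, which are no part of the job. Leave any green or white look-alike of the pin alone.

How it is judged (in metres and radians):
On the way, in this order (a step that is already met when the one before it is completed fails the run):
1. the hinge pin is out of the rack, its tip above the level of the top ring (height (world z) of pin_tip above 0.111 m), for 0.1 s.
2. the tip has passed the top ring and the arm's eye (x of pin_tip in the frame of stand between -0.008 and 0.008 m and y of pin_tip in the frame of stand between -0.008 and 0.008 m and z of pin_tip in the frame of stand below 0.06 m), for 0.1 s.
3. the tip has passed the lower lug too (x of pin_tip in the frame of stand between -0.008 and 0.008 m and y of pin_tip in the frame of stand between -0.008 and 0.008 m and z of pin_tip in the frame of stand below 0.026 m), for 0.1 s.
At the end, for the whole second after the job is handed in: The hinge pin stands upright (within 0.06 rad) through all three rings, its flange on the top ring to within 2.5 mm (tip lower than 20.5 mm above the bench and within 8 mm of the top ring's axis), released and at rest (x of pin_tip in the frame of stand between -0.008 and 0.008 m and y of pin_tip in the frame of stand between -0.008 and 0.008 m and z of pin_tip in the frame of stand below 0.0205 m and angle between pin_tip's own z axis and vertical below 0.06 rad and contact force between pin and the fingers below 0.1 N and linear speed of pin below 0.02 m/s); the robot touches nothing.
It fails at once if the pin is pushed against the stand with more than 30 N (contact force between pin and stand above 30 N).
It fails at once if the pin is dropped in: it moves faster than 0.35 m/s while its tip is inside the stand (x of pin_tip in the frame of stand between -0.012 and 0.012 m and y of pin_tip in the frame of stand between -0.012 and 0.012 m and z of pin_tip in the frame of stand below 0.105 m and linear speed of pin above 0.35 m/s).
It fails at once if the black-knobbed pin is moved by more than 20 mm (distance of stub_grip from where it was at the start of the episode above 0.02 m).
It fails at once if a bystander is moved by more than 30 mm (distance of any of jar, rock_a, rock_b, driver, brush, eyepiece from where it was at the start of the episode above 0.03 m).
It also fails if it takes over 72 s, if anything falls off the work surface, if the arm or the gripper's body presses on something with over 40 N, if the wrist force passes 120 N, or if a joint passes its speed limit or range.

ROBOT

A 6-joint arm with a two-finger parallel gripper is mounted at the origin on the work surface. World frame = base frame: x ahead of the robot, y to its left, z up, the work surface at z = 0. Lengths are in m, angles in degrees, forces in N, time in s.
With the tool pointing down it reaches from about 0.25 to 0.725 m from the base axis. Payload 9.7 kg.
Tool frame: the origin (TCP) lies on the centre line of the jaws, within the pads' length; the fingertips stand 17 mm ahead of it and the grasp point (between the pads) lies 2 mm behind it (bot.tip_extent is the distance from the TCP to the fingertips, in m); z points along the fingers, y is the line along which they close (so a half turn about z gives the same grasp; the last joint's range is limited). The gripper opens to 85 mm and grips with 20 to 120 N. Pads are 22 mm wide; open, the fingers measure 114 mm over their backs; the gripper's body (76 mm by 85 mm) begins 54 mm behind the grasp point. The pads swing forward as they close: fully open they stand 13 mm farther back than shut.
Start: joints at [-68.984, 4.979, 10.078, 95.1, 0, 90], TCP at [0.197, -0.513, 0.248] pointing down, gripper open.
Joint ranges: [-179.16, 179.16], [-48.56, 103.87], [-65.8, 70.77], [-126.05, 130.52], [-82.76, 87.17], [-180, 180]. Speed limits (degrees/s): [127.2, 127.2, 147.25, 180, 180, 180].

INTERFACE

Orientations are given as [roll, pitch, yaw] about the fixed x, y, z axes, in that order (R = Rz(yaw) Ry(pitch) Rx(roll)).
In Python, from workcell import bot gives the robot as it stands.
- The arm moves only by the tool carry_out, never from a script. Its argument "moves" is text: rows parted by semicolons, each of 7 numbers parted by spaces: the shift along the tool's x, y, z in mm, then the turn, a rotation vector about the tool's x, y, z in degrees, then the finger opening in mm, from 0 to 85.4. A call has 1 to 20 rows; each row is the pose to reach, as a shift and turn from the pose commanded when the call began, along the tool's axes at that moment; what a row does not reach only later rows make up. A row lasts 1/10 s, in which the tool goes at most 50 mm and 8.59 degrees, less where a joint would pass 70% of its speed; a pose out of reach is approached as far as the arm can. A call with a gripper value outside its range is refused whole. The fingers move at their own pace and stop on an object; "force" is the grip in N (left out, the last holds). Time passes only in rows, so rows that repeat a pose let the fingers close. It gives the time, the measured TCP pose, the force, the opening and the grip force at its end, in the units of the state.
- bot.get_obs(): the state, without advancing time (a new reading comes with each control period).
- bot.camera(name): name is "side" or "top" or "wrist"; returns a dict with "img" (400x640x3 uint8, red, green, blue), "mtx" (3x3 intrinsics, pixels), "position" and "orientation" of the camera in the world; the wrist camera has in their place "mount" (4x4, takes a point from camera to tool coordinates, whose origin is the TCP and whose axes are the flange's). Camera axes: x right, y up, looking along -z (the intrinsics and any distortion apply to the point x, -y, -z); pixel columns grow to the right and rows downward; lengths in m; the calibration is good to about 2 mm. A picture is of the moment at which its call begins: read the wrist's pose just before it. There is no depth.
- bot.job_done(): hands the job in; it is judged then, once.
The state is a dict: "time": time; "q": joint angles; "qd": joint speeds; "joint_efforts": joint torques, N m; "ee_pos": TCP position; "tcp_rot": TCP orientation; "wrist_force": force on the tool from outside, world axes, zero at the start; "torque": the same for the moment, N m; "opening": finger opening in m; "grasp_force": force on a finger pad.
Only numpy, scipy, OpenCV 4.12 (cv2) and the standard library are available. Lean on these libraries where they do the work, as an engineer would, in place of code of your own. Each camera call takes 0.05 s, during which the arm holds its last target. There are 200 camera calls.

## Working session

There is one attempt and no reset: what is moved stays moved. The work goes in short steps, Python scripts to look and compute and a tool call to move; the robot and the scene stay as the last step left them, time stands still between calls to the robot, and variables do not carry over. Pictures are saved under pics/ and viewed, at most 10 in all, crops included, and the job is handed in when it is done.

Besides the shell and the picture viewer there is one more tool, called after "Emit:" as name(argument=value, ...) on one line, values as JSON. carry_out: Moves the arm, as the interface text tells. Its arguments: {"type":"object","properties":{"moves":{"type":"string"},"force":{"type":"number"}},"required":["moves"]}

```bash
mkdir -p pics; ls; python3 - <<'E'
from workcell import bot
import cv2,numpy as np
o=bot.get_obs();print(o)
for n in("side","top"):
    c=bot.camera(n);cv2.imwrite(f"pics/{n}0.png",c["img"][:,:,::-1]);print(n,{k:v for k,v in c.items() if k!="img"})
E
```

```text
pics
{'time': 0.0, 'q': array([-6.89830972e+01,  5.01405636e+00,  1.00347839e+01,  9.50997009e+01,
       -7.97614913e-04,  8.99997511e+01]), 'qd': array([-0.11483752, -0.0306422 , -0.01583302, -0.11245908, -0.1238273 ,
        0.03648435]), 'joint_efforts': array([ 9.55036558e-04, -5.20384741e+01,  4.64808083e+01,  1.62505038e-02,
        1.43332250e-05, -1.57939445e-05]), 'ee_pos': array([ 0.19717813, -0.51322439,  0.24755764]), 'tcp_rot': array([-1.79921027e+02,  7.97271078e-04,  2.10171528e+01]), 'wrist_force': array([0.05946426, 0.2569388 , 0.090443  ]), 'torque': array([ 0.01481785, -0.01064175, -0.03929995]), 'grasp_force': 0.0, 'opening': 0.08552816081028886}
side {'mtx': array([[412.49391218,   0.        , 319.5090809 ],
       [  0.        , 412.49391218, 199.21857476],
       [  0.        ,   0.        ,   1.        ]]), 'position': array([0.16270836, 0.72760179, 0.82902129]), 'orientation': array([  49.25769661,   -0.2997084 , -152.76893891])}
top {'mtx': array([[419.0663689 ,   0.        , 321.95652634],
       [  0.        , 419.0663689 , 197.50319489],
       [  0.        ,   0.        ,   1.        ]]), 'position': array([ 0.3874424 , -0.03958613,  1.00841198]), 'orientation': array([  9.73294191,   0.28253776, -88.59927852])}
```

View pics/side0.png

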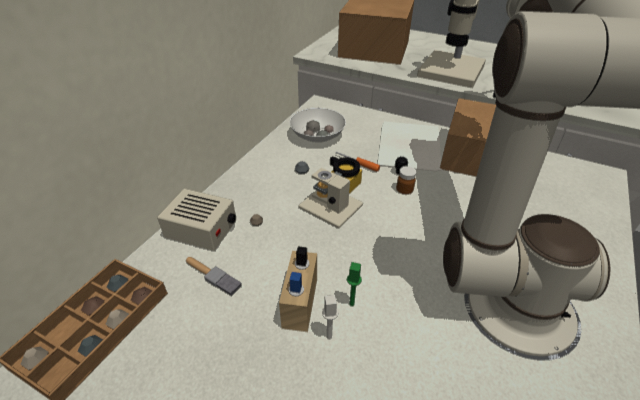

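View pics/top0.png

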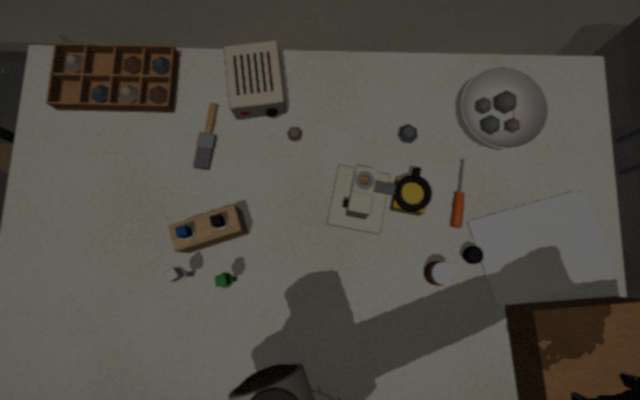

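The side view shows the blue knob at (296,283) and the black one at (302,256), both in the rack. The green look-alike is at (354,272) and the white one at (330,308), both free-standing. The top view shows blue (184,231), black (218,220), and the top ring of the stand at (364,180). The blue knob in the rack fits the description. I'll confirm it with a crop and measure.

```bash
cat > h.py <<'E'
from workcell import bot
import cv2,numpy as np
from scipy.spatial.transform import Rotation as R
def look(n):
    o=bot.get_obs();c=bot.camera(n)
    if n=="wrist":
        T=np.eye(4);T[:3,:3]=R.from_euler('xyz',o["tcp_rot"],degrees=True).as_matrix();T[:3,3]=o["ee_pos"]
        T=T@c["mount"];c["P"]=T[:3,3];c["R"]=T[:3,:3]
    else: c["P"]=c["position"];c["R"]=R.from_euler('xyz',c["orientation"],degrees=True).as_matrix()
    return c
def ray(c,p):
    d=np.linalg.inv(c["mtx"])@[p[0],p[1],1];d=c["R"]@(d*[1,-1,-1]);return d/np.linalg.norm(d)
def plane(c,p,z):
    d=ray(c,p);return c["P"]+d*(z-c["P"][2])/d[2]
def tri(c1,p1,c2,p2):
    A=np.zeros((3,3));b=np.zeros(3)
    for c,p in((c1,p1),(c2,p2)):
        d=ray(c,p);M=np.eye(3)-np.outer(d,d);A+=M;b+=M@c["P"]
    return np.linalg.solve(A,b)
def proj(c,X):
    q=(c["R"].T@(np.asarray(X)-c["P"]))*[1,-1,-1];q=c["mtx"]@q;return q[:2]/q[2]
def blue(c):
    h=cv2.cvtColor(c["img"],cv2.COLOR_RGB2HSV);m=cv2.inRange(h,(105,150,40),(125,255,255))
    n,l,s,ce=cv2.connectedComponentsWithStats(m);return sorted([(s[i,4],ce[i].round(1),s[i,:4]) for i in range(1,n)],key=lambda t:-t[0])[:3],m
E
python3 - <<'E'
from h import *
t=look("top");s=look("side")
bt,_=blue(t);bs,_=blue(s);print(bt,bs)
print("blue",tri(t,bt[0][1],s,bs[0][1]))
for p in[(184,231),(218,220)]:print(plane(t,p,.135))
print("ring",plane(t,(364,180),.11))
a=cv2.resize(t["img"][140:260,150:250],None,fx=4,fy=4,interpolation=2)
b=cv2.resize(s["img"][230:350,260:380],None,fx=4,fy=4,interpolation=2)
g=cv2.resize(t["img"][150:240,320:440],None,fx=4,fy=4,interpolation=2)
h=np.zeros((480,800,3),np.uint8)
h[:480,:400]=np.clip(a*1.8,0,255);h[:480,400:]=b[:,:400]
cv2.imwrite("pics/crop1.png",h[:,:,::-1])
E
```

```text
[(np.int32(77), array([181.5, 231. ]), array([177, 227,  10,  10], dtype=int32))] [(np.int32(177), array([295.3, 281.6]), array([290, 273,  11,  19], dtype=int32))]
blue [0.45796915 0.26232059 0.12615358]
[0.45931296 0.25482146 0.135     ]
[0.48408744 0.18524713 0.135     ]
ring [ 0.58243867 -0.12248041  0.11      ]
```

View pics/crop1.png

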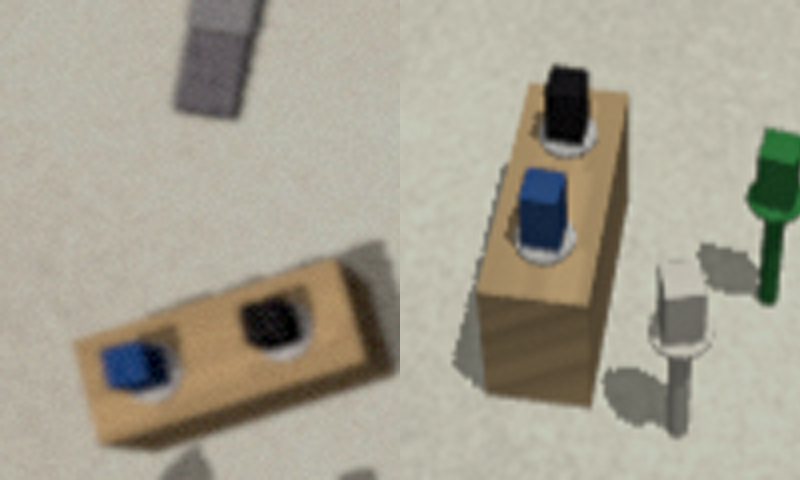

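The crop confirms it: the blue knob is in the rack's left hole at crop (135,367) / (543,210), with the flange on the rack. The black pin is next to it, and green and white stand on the bench. Before grasping, I'll plan a wrist view straight down through the stand's rings.

```bash
python3 - <<'E'
from h import *
w=look("wrist");print(w["mount"].round(4),w["mtx"],w["P"],w["R"].round(3))
t=look("top");c=t["img"]
# steel ring / stand crop
g=cv2.resize(c[150:240,320:440],None,fx=6,fy=6,interpolation=2)
cv2.imwrite("pics/stand.png",np.clip(g[:,:,::-1]*1.8,0,255).astype(np.uint8))
print(plane(t,(337,166),.014),plane(t,(389,172),.014),plane(t,(380,233),.014),plane(t,(328,226),.014))
print(plane(t,(172,274),.13),plane(t,(224,280),.13))
E
```

```text
[[ 2.000e-04  9.513e-01  3.082e-01  7.860e-02]
 [ 1.000e+00 -3.000e-04  3.000e-04 -3.000e-04]
 [ 4.000e-04  3.082e-01 -9.513e-01 -1.251e-01]
 [ 0.000e+00  0.000e+00  0.000e+00  1.000e+00]] [[309.78900313   0.         318.47553423]
 [  0.         309.78900313 202.1601091 ]
 [  0.           0.           1.        ]] [ 0.27050043 -0.48496105  0.37294223] [[ 0.359  0.888  0.288]
 [-0.933  0.342  0.109]
 [-0.001 -0.308  0.951]]
[ 0.63662852 -0.06528445  0.014     ] [ 0.62457226 -0.19191843  0.014     ] [ 0.47570383 -0.17021608  0.014     ] [ 0.48939651 -0.04657397  0.014     ]
[0.37036751 0.27420169 0.13      ] [0.36085995 0.16591254 0.13      ]
```

View pics/stand.png

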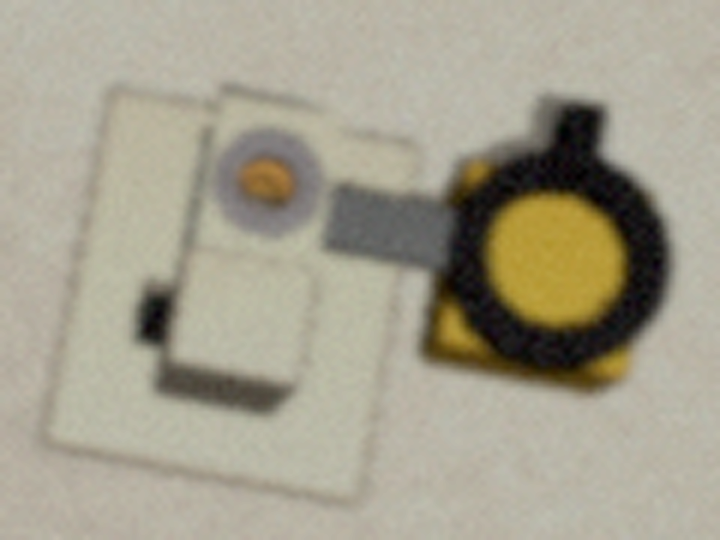

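The ring is at crop (268,183), with the brass eye bush visible through it. I'll move the wrist camera over it.

Emit:
carry_out(moves="45 -24 10 0 0 0 60;90 -48 20 0 0 0 60;135 -72 30 0 0 0 60;180 -96 40 0 0 0 60;225 -120 50 0 0 0 60;270 -145 60 0 0 0 60;315 -169 70 0 0 0 60;360 -193 80 0 0 0 60;400 -214 90 0 0 0 60;420 -225 102 0 0 0 60;420 -225 102 0 0 0 60;420 -225 102 0 0 0 60;420 -225 102 0 0 0 60")

```text
time: 1.6
ee_pos: [0.5083, -0.1534, 0.1467]
tcp_rot: [180.0, -0.0, 21.0]
wrist_force: [-0.3, -0.0, -0.1]
opening: 0.0601
grasp_force: 0.0
```

```bash
python3 - <<'E'
from h import *
import pickle
w=look("wrist");o=bot.get_obs();print(o["ee_pos"],o["tcp_rot"],w["P"])
p=proj(w,(.581,-.124,.11));print(p)
pickle.dump({k:w[k] for k in("img","mtx","P","R")},open("w1.pkl","wb"))
x,y=p.astype(int);g=w["img"][max(y-35,0):y+35,x-40:x+40]
cv2.imwrite("pics/w1.png",cv2.resize(g,None,fx=8,fy=8,interpolation=2)[:,:,::-1]);print(x-40,max(y-35,0))
E
```

```text
[ 0.50829801 -0.15364399  0.1469234 ] [ 1.79967976e+02 -3.09923970e-02  2.09448337e+01] [ 0.58153722 -0.12493778  0.27184838]
[316.32186624 102.22081726]
276 67
```

View pics/w1.png

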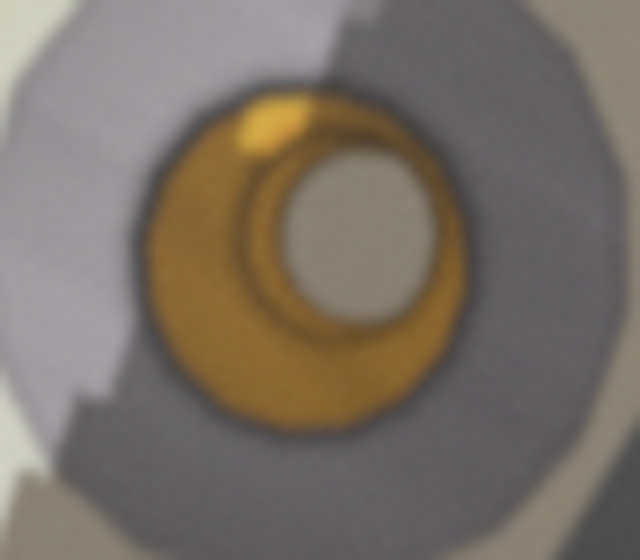

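The three bores show clearly. In crop pixels the top ring bore is centred near (307,257), the eye bore near (340,238) and the lower hole near (360,236). I'll ray-cast each to its own height.

```bash
python3 - <<'E'
from h import *
import pickle
w=pickle.load(open("w1.pkl","rb"))
f=lambda u,v,z:plane(w,((u+.5)/8-.5+276,(v+.5)/8-.5+67),z)
def c(n,L,Rr,T,B,z):
    l,r,t,b=[f(*q,z) for q in((L[0],L[1]),Rr,T,B)]
    print(n,(l+r+t+b)/4,"w",np.linalg.norm(l-r)*1e3,"h",np.linalg.norm(t-b)*1e3)
c("top",(140,257),(475,257),(307,78),(307,437),.11)
c("eye",(241,238),(438,238),(340,131),(340,343),.074)
c("low38",(280,236),(440,236),(360,147),(360,325),.038)
c("low26",(283,236),(437,236),(360,150),(360,323),.026)
T=f(307,257,.11);E=f(340,238,.074)
for z in(.038,.026):
  L=f(360,236,z);print((E-T)[:2]*1e3,(L-E)[:2]*1e3,np.linalg.norm((E-T)[:2])*1e3,np.linalg.norm((L-E)[:2])*1e3)
# contour of pale hole
g=cv2.resize(w["img"][67:137,276:356],None,fx=8,fy=8,interpolation=2)
h=cv2.cvtColor(g,cv2.COLOR_RGB2HSV);m=cv2.inRange(h,(0,120,60),(30,255,255))
cs,_=cv2.findContours(m,cv2.RETR_CCOMP,cv2.CHAIN_APPROX_NONE)
for q in cs:
  if len(q)>100:print(len(q),cv2.boundingRect(q),cv2.fitEllipse(q))
E
```

```text
top [ 0.58202117 -0.12236239  0.11      ] w 20.751460543983434 h 21.10572331148531
eye [ 0.58441564 -0.1235494   0.074     ] w 14.884107630761054 h 15.157860609707384
low38 [ 0.58572084 -0.12493355  0.038     ] w 14.284873401528706 h 15.038440618889487
low26 [ 0.58591694 -0.12494051  0.026     ] w 14.45473450569947 h 15.367751581491536
[ 2.29935107 -1.25972715] [ 1.32441013 -1.35645631] 2.6218176570596596 1.8957942707311697
[ 2.29935107 -1.25972715] [ 1.54097721 -1.35551192] 2.6218176570596596 2.0523214476453395
927 (150, 95, 314, 333) ((306.20855712890625, 261.6224365234375), (310.5465393066406, 329.65216064453125), 171.72608947753906)
506 (276, 138, 167, 191) ((359.9794006347656, 233.6353302001953), (164.38632202148438, 189.62857055664062), 3.0579018592834473)
```

Offsets come out close to the stated 3.2 and 2.2 mm. A second view turned 90° will cancel the wrist-camera mount error.

Emit:
carry_out(moves="8 -8 0 0 0 8.5 60;16 -16 0 0 0 17 60;24 -24 0 0 0 25.5 60;32 -32 0 0 0 34 60;40 -40 0 0 0 42.5 60;48 -48 0 0 0 51 60;56 -56 0 0 0 59.5 60;64 -64 0 0 0 68 60;72 -72 0 0 0 76.5 60;80 -81 0 0 0 85 60;80 -81 0 0 0 90 60;80 -81 0 0 0 90 60;80 -81 0 0 0 90 60;80 -81 0 0 0 90 60")

```text
time: 3.05
ee_pos: [0.394, -0.2767, 0.147]
tcp_rot: [-168.8, 2.3, -41.2]
wrist_force: [0.7, -0.4, 0.4]
opening: 0.0598
grasp_force: 0.0
```

```bash
python3 - <<'E'
from h import *
import pickle
w=look("wrist");o=bot.get_obs();print(o["ee_pos"],o["tcp_rot"],w["P"],o["q"])
p=proj(w,(.582,-.1224,.11));print(p)
pickle.dump({k:w[k] for k in("img","mtx","P","R")},open("w2.pkl","wb"))
x,y=p.astype(int);g=w["img"][max(y-35,0):y+35,x-40:x+40]
cv2.imwrite("pics/w2.png",cv2.resize(g,None,fx=8,fy=8,interpolation=2)[:,:,::-1]);print(x-40,max(y-35,0))
E
```

```text
[ 0.3919324  -0.27773413  0.14706309] [-168.85851887    2.35969466  -41.43254629] [ 0.44055923 -0.35026546  0.26636367] [-41.50959391  -3.41103358 -10.1899249   85.59596224  11.13829868
 179.92153982]
[-22.56337644 160.26764059]Traceback (most recent call last):
  File "<stdin>", line 7, in <module>
cv2.error: OpenCV(4.12.0) /io/opencv/modules/imgproc/src/resize.cpp:4208: error: (-215:Assertion failed) !ssize.empty() in function 'resize'
```

The last joint hit its range (yaw = q1 − q6 + 180). I'll turn the other way instead, to yaw 111 here and later yaw 200 at the rack.

```bash
cat >> h.py <<'E'
def go(pos,yaw,roll=180,pitch=0):
    o=bot.get_obs();A=R.from_euler('xyz',o["tcp_rot"],degrees=True);B=R.from_euler('xyz',[roll,pitch,yaw],degrees=True)
    print("shift mm",(A.inv().apply(np.array(pos)-o["ee_pos"])*1e3).round(1),"rotvec",np.degrees((A.inv()*B).as_rotvec()).round(1))
E
python3 - <<'E'
from h import *
print(bot.get_obs()["ee_pos"])
go((.610,-.196,.150),111)
E
```

```text
[ 0.3919324  -0.27773413  0.14706309]
shift mm [ 109.2 -203.1   32.4] rotvec [  -6.8  -14.1 -152. ]
```

Emit:
carry_out(moves="6.1 -11.3 1.8 -0.38 -0.78 -8.4 60;12.1 -22.6 3.6 -0.76 -1.57 -16.9 60;18.2 -33.9 5.4 -1.13 -2.35 -25.3 60;24.3 -45.1 7.2 -1.5 -3.1 -33.8 60;30.3 -56.4 9 -1.9 -3.9 -42.2 60;36.4 -67.7 10.8 -2.3 -4.7 -50.7 60;42.5 -79 12.6 -2.6 -5.5 -59.1 60;48.5 -90.3 14.4 -3 -6.3 -67.6 60;54.6 -101.6 16.2 -3.4 -7 -76 60;60.7 -112.8 18 -3.8 -7.8 -84.4 60;66.7 -124.1 19.8 -4.2 -8.6 -92.9 60;72.8 -135.4 21.6 -4.5 -9.4 -101.3 60;78.9 -146.7 23.4 -4.9 -10.2 -109.8 60;84.9 -158 25.2 -5.3 -11 -118.2 60;91 -169.3 27 -5.7 -11.8 -126.7 60;97.1 -180.5 28.8 -6 -12.5 -135.1 60;103.1 -191.8 30.6 -6.4 -13.3 -143.6 60;109.2 -203.1 32.4 -6.8 -14.1 -152 60;109.2 -203.1 32.4 -6.8 -14.1 -152 60;109.2 -203.1 32.4 -6.8 -14.1 -152 60")

```text
time: 5.1
ee_pos: [0.6123, -0.1925, 0.1498]
tcp_rot: [180.0, -0.0, 111.2]
wrist_force: [0.1, -0.8, -0.0]
opening: 0.0599
grasp_force: 0.0
```

```bash
python3 - <<'E'
from h import *
import pickle
w=look("wrist");o=bot.get_obs();print(o["ee_pos"],o["tcp_rot"],w["P"],o["q"])
p=proj(w,(.582,-.1224,.11));print(p)
pickle.dump({k:w[k] for k in("img","mtx","P","R")},open("w2.pkl","wb"))
x,y=p.astype(int);g=w["img"][max(y-35,0):y+35,x-40:x+40]
cv2.imwrite("pics/w2.png",cv2.resize(g,None,fx=8,fy=8,interpolation=2)[:,:,::-1]);print(x-40,max(y-35,0))
E
```

```text
[ 0.61219946 -0.19258102  0.14973385] [ 1.79998227e+02 -1.76374503e-02  1.11173916e+02] [ 0.5833392  -0.11882715  0.27494025] [-1.74683484e+01  1.68524256e+01  1.28692573e+01  8.60264610e+01
  1.48828377e-02  5.13577349e+01]
[313.49765023 107.95970733]
273 72
```

View pics/w2.png

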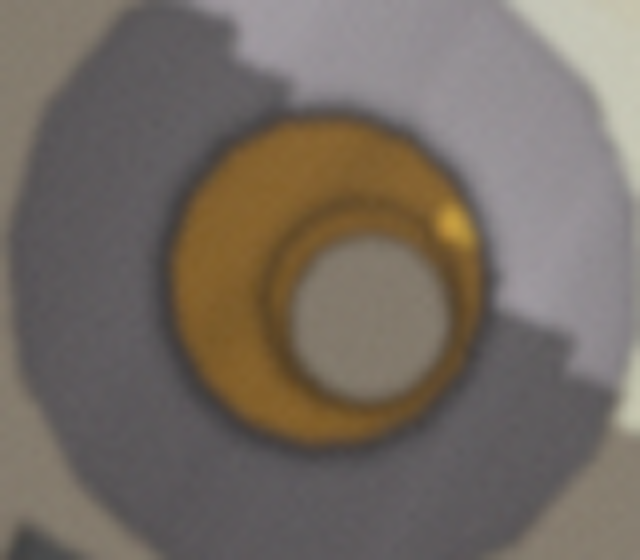

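The second view shows the top bore centred at (327,280), the eye at (361,304) and the lower hole at (370,320). Combining both views:

```bash
python3 - <<'E'
from h import *
import pickle
w=[pickle.load(open(f"w{i}.pkl","rb")) for i in(1,2)]
off=[(276,67),(273,72)];y=np.radians([20.94,111.17])
f=lambda i,p,z:plane(w[i],((p[0]+.5)/8-.5+off[i][0],(p[1]+.5)/8-.5+off[i][1]),z)[:2]
M=[np.array([[np.cos(a),np.sin(a)],[np.sin(a),-np.cos(a)]]) for a in y]
res={}
for n,z,a,b in(("top",.11,(307,257),(327,280)),("eye",.074,(340,237),(361,304)),("low",.030,(360,236),(370,320))):
    p,q=f(0,a,z),f(1,b,z);e=np.linalg.solve(M[0]-M[1],p-q);t=p-M[0]@e;res[n]=t
    print(n,p,q,"e mm",e*1e3,"true",t)
E=res["eye"]-res["top"];L=res["low"]-res["eye"]
print(E*1e3,np.linalg.norm(E)*1e3,L*1e3,np.linalg.norm(L)*1e3,"target",res["top"]+E/np.linalg.norm(E)*.0032+L/np.linalg.norm(L)*.0011)
E
```

```text
top [ 0.58213378 -0.1223032 ] [ 0.58172886 -0.12177553] e mm [0.41228887 0.22434533] true [ 0.58166854 -0.12224101]
eye [ 0.58449989 -0.12353734] [ 0.58447632 -0.12312963] e mm [0.13197437 0.25620122] true [ 0.58428507 -0.12334522]
low [ 0.58590192 -0.12491875] [ 0.58604632 -0.12512047] e mm [-0.1509036  -0.08874432] true [ 0.58607457 -0.1249477 ]
[ 2.61652917 -1.10420803] 2.8399824474201303 [ 1.78950176 -1.60247812] 2.402135023244644 target [ 0.58543622 -0.12421902]
```

Emit:
carry_out(moves="35 2 -20 0 0 -7 60;75 4 -40 0 0 -14 60;120 6 -60 0 0 -22 60;165 8 -80 0 0 -30 60;210 10 -80 0 0 -38 60;255 11 -80 0 0 -46 60;300 12 -80 0 0 -54 60;345 14 -80 0 0 -62 60;390 16 -80 0 0 -70 60;430 18 -80 0 0 -78 60;460 19 -80 0 0 -85 60;472 20 -80 0 0 -88.5 60;472 20 -80 0 0 -88.5 60;472 20 -80 0 0 -88.5 60;472 20 -80 0 0 -88.5 60")

```text
time: 6.65
ee_pos: [0.4591, 0.2537, 0.2297]
tcp_rot: [180.0, 0.0, -160.3]
wrist_force: [-0.0, -0.1, 0.2]
opening: 0.0598
grasp_force: 0.0
```

```bash
python3 - <<'E'
from h import *
import pickle
w=look("wrist");o=bot.get_obs();print(o["ee_pos"],o["tcp_rot"],o["q"])
b,m=blue(w);print(b)
p=proj(w,(.459,.256,.124));print(p)
pickle.dump({k:w[k] for k in("img","mtx","P","R")},open("w3.pkl","wb"))
cv2.imwrite("pics/w3.png",w["img"][:,:,::-1])
E
```

```text
[0.45918577 0.25372013 0.22964231] [ 1.79995827e+02  1.54556459e-02 -1.60243997e+02] [2.89217140e+01 1.11159839e+00 3.96942759e+00 9.28419061e+01
 1.65821519e-03 9.16571109e+00]
[(np.int32(605), array([326.7, 218. ]), array([313, 205,  28,  26], dtype=int32))]
[320.8632529  208.59338134]
```

View pics/w3.png

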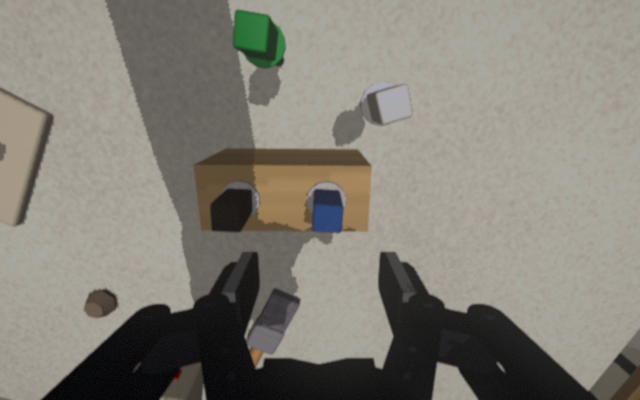

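The wrist view shows the blue knob at (327,218) in the rack between the open jaws' projection. The black one is at (233,210), white at (392,104), green at (252,32). Next I'll measure the knob's top face and yaw.

```bash
python3 - <<'E'
from h import *
import pickle
w=pickle.load(open("w3.pkl","rb"))
g=w["img"][180:240,300:350]
for r in range(200,236,2):print(r,[tuple(w["img"][r,c]) for c in (320,327,334)])
b,m=blue(w)
h=cv2.cvtColor(w["img"],cv2.COLOR_RGB2HSV);m=cv2.inRange(h,(100,110,20),(130,255,255));m[:180]=0;m[240:]=0
for r in range(188,236,2):
    c=np.flatnonzero(m[r,290:370])+290
    if len(c):print(r,c.min(),c.max(),end=" | ")
E
```

```text
200 [(np.uint8(39), np.uint8(44), np.uint8(61)), (np.uint8(40), np.uint8(44), np.uint8(62)), (np.uint8(41), np.uint8(44), np.uint8(62))]
202 [(np.uint8(39), np.uint8(44), np.uint8(63)), (np.uint8(40), np.uint8(43), np.uint8(61)), (np.uint8(40), np.uint8(44), np.uint8(62))]
204 [(np.uint8(42), np.uint8(55), np.uint8(87)), (np.uint8(40), np.uint8(48), np.uint8(76)), (np.uint8(40), np.uint8(47), np.uint8(68))]
206 [(np.uint8(46), np.uint8(68), np.uint8(115)), (np.uint8(43), np.uint8(67), np.uint8(108)), (np.uint8(45), np.uint8(61), np.uint8(102))]
208 [(np.uint8(47), np.uint8(73), np.uint8(119)), (np.uint8(48), np.uint8(70), np.uint8(120)), (np.uint8(49), np.uint8(70), np.uint8(118))]
210 [(np.uint8(46), np.uint8(70), np.uint8(119)), (np.uint8(46), np.uint8(69), np.uint8(119)), (np.uint8(45), np.uint8(69), np.uint8(117))]
212 [(np.uint8(46), np.uint8(70), np.uint8(119)), (np.uint8(46), np.uint8(69), np.uint8(118)), (np.uint8(49), np.uint8(73), np.uint8(121))]
214 [(np.uint8(49), np.uint8(73), np.uint8(121)), (np.uint8(48), np.uint8(71), np.uint8(119)), (np.uint8(46), np.uint8(70), np.ui
[... 911 characters left out ...]
49), np.uint8(72), np.uint8(120)), (np.uint8(46), np.uint8(70), np.uint8(116))]
230 [(np.uint8(52), np.uint8(71), np.uint8(114)), (np.uint8(48), np.uint8(70), np.uint8(117)), (np.uint8(45), np.uint8(69), np.uint8(114))]
232 [(np.uint8(84), np.uint8(85), np.uint8(96)), (np.uint8(79), np.uint8(84), np.uint8(101)), (np.uint8(102), np.uint8(108), np.uint8(123))]
234 [(np.uint8(106), np.uint8(101), np.uint8(94)), (np.uint8(110), np.uint8(106), np.uint8(99)), (np.uint8(164), np.uint8(160), np.uint8(152))]
204 314 330 | 206 314 341 | 208 314 341 | 210 314 341 | 212 314 341 | 214 314 341 | 216 313 341 | 218 313 340 | 220 313 340 | 222 313 340 | 224 313 340 | 226 313 340 | 228 313 340 | 230 314 339 |
```

```bash
python3 - <<'E'
from h import *
import pickle
w=pickle.load(open("w3.pkl","rb"))
h=cv2.cvtColor(w["img"],cv2.COLOR_RGB2HSV);m=((w["img"][:,:,2]>90)&(w["img"][:,:,2]-w["img"][:,:,0].astype(int)>40)).astype(np.uint8);m[:180]=0;m[240:]=0;m[:,:300]=0;m[:,350:]=0
m=cv2.resize(m*255,None,fx=4,fy=4,interpolation=1)>127
v,u=np.nonzero(m);P=np.array([plane(w,((a+.5)/4-.5,(b+.5)/4-.5),.146)[:2] for a,b in zip(u,v)])
hull=cv2.convexHull((P*1e3).astype(np.float32));r=cv2.minAreaRect(hull);print(r)
M=np.array([[np.cos(a),np.sin(a)] for a in[0]])
print("centroid",P.mean(0))
o=bot.get_obs();print(o["ee_pos"],o["tcp_rot"]);c=P.mean(0)
go((c[0],c[1],.125),-160.2)
E
```

```text
((457.3562927246094, 259.91656494140625), (21.167863845825195, 20.79121971130371), 15.107382774353027)
centroid [0.4571549  0.25975925]
[0.45918577 0.25372013 0.22964231] [ 1.79995827e+02  1.54556459e-02 -1.60243997e+02]
shift mm [-1.000e-01  6.400e+00  1.046e+02] rotvec [ 0.  0. -0.]
```

Emit:
carry_out(moves="0 6.4 25 0 0 3 60;0 6.4 50 0 0 3 60;0 6.4 75 0 0 3 60;0 6.4 92 0 0 3 60;0 6.4 105 0 0 3 60;0 6.4 105 0 0 3 60;0 6.4 105 0 0 3 40;0 6.4 105 0 0 3 30;0 6.4 105 0 0 3 18;0 6.4 105 0 0 3 18;0 6.4 105 0 0 3 18;0 6.4 105 0 0 3 18;0 6.4 105 0 0 3 18", force=70)

```text
time: 8.0
ee_pos: [0.4572, 0.2611, 0.1258]
tcp_rot: [180.0, 0.1, -163.0]
wrist_force: [0.7, -1.6, 7.0]
opening: 0.0212
grasp_force: 69.2
```

Gripped at 21 mm. Lifting straight up.

Emit:
carry_out(moves="0 0 -5 0 0 0 18;0 0 -15 0 0 0 18;0 0 -30 0 0 0 18;0 0 -50 0 0 0 18;0 0 -70 0 0 0 18;0 0 -90 0 0 0 18;0 0 -110 0 0 0 18;0 0 -130 0 0 0 18;0 0 -150 0 0 0 18;0 0 -165 0 0 0 18;0 0 -170 0 0 0 18;0 0 -170 0 0 0 18;0 0 -170 0 0 0 18")

```text
time: 9.3
ee_pos: [0.4565, 0.2607, 0.294]
tcp_rot: [180.0, -0.0, -163.0]
wrist_force: [0.5, 0.1, -1.6]
opening: 0.0215
grasp_force: 68.4
```

```bash
python3 - <<'E'
from h import *
w=look("wrist");s=look("side");t=look("top");o=bot.get_obs();print(o["ee_pos"],o["tcp_rot"],o["wrist_force"],o["torque"],o["opening"])
p=o["ee_pos"]
a=w["img"][100:400,220:420]
pts=[p+[0,0,-.121],p+[0,0,-.03]]
b=[proj(s,x).astype(int) for x in pts];print(b)
x,y=b[0];c=s["img"][max(y-90,0):y+30,x-50:x+50]
b2=[proj(t,q).astype(int) for q in pts];print(b2,[proj(w,q) for q in pts])
h=np.zeros((600,800,3),np.uint8);A=cv2.resize(a,(400,600));B=cv2.resize(c,(400,480));h[:,:400]=A;h[:480,400:]=B
cv2.imwrite("pics/hold.png",h[:,:,::-1]);print(x-50,y-90)
go((.5854,-.1242,.2958),-163)
E
```

```text
[0.4564039  0.26068012 0.29374576] [-1.79994609e+02 -6.15571638e-02 -1.63046955e+02] [ 0.52847341 -0.10592961 -2.03427499] [-0.06960801  0.06903074  0.00899633] 0.021277712075523814
[array([294, 266]), array([293, 235])]
[array([174, 230]), array([156, 226])] [array([318.03163703, 201.707866  ]), array([317.87149355, 251.77859375])]
244 176
shift mm [ -11.2 -405.8   -2. ] rotvec [-0.  -0.1 -0. ]
```

View pics/hold.png

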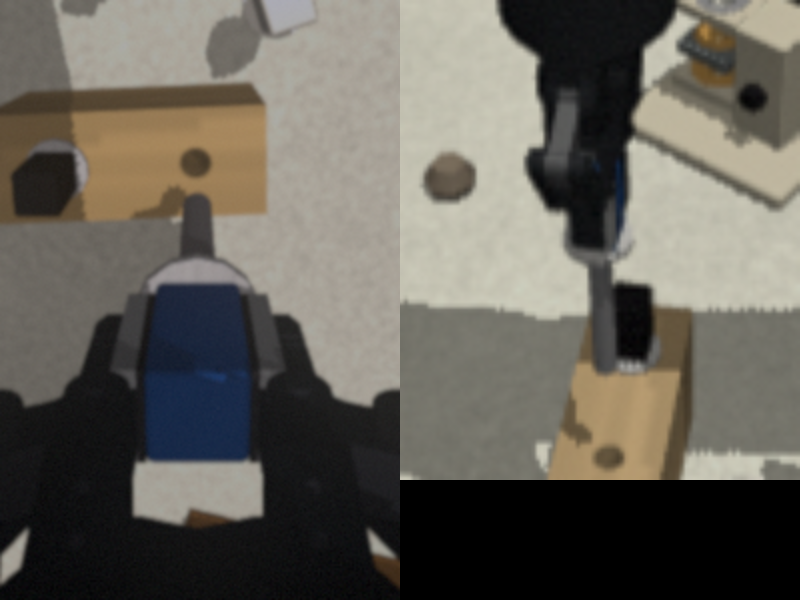

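The pin is held upright, with its tip near wrist pixel (319,198) and the rack hole left empty. I'll measure the tip's offset relative to the tool more exactly.

```bash
python3 - <<'E'
from h import *
import pickle
w=look("wrist");o=bot.get_obs();g=w["img"].astype(int).sum(2)
print("col",[(r,g[r,317:322].mean().round()) for r in range(190,206)])
for r in(199,202,206,212,218):print(r,g[r,306:334].tolist())
print("knob col", [(r,w["img"][r,315:325].mean(0).round().tolist()) for r in range(234,336,3)])
pickle.dump({k:w[k] for k in("img","mtx","P","R")},open("w4.pkl","wb"))
E
```

```text
col [(190, np.float64(359.0)), (191, np.float64(371.0)), (192, np.float64(373.0)), (193, np.float64(370.0)), (194, np.float64(367.0)), (195, np.float64(346.0)), (196, np.float64(296.0)), (197, np.float64(232.0)), (198, np.float64(200.0)), (199, np.float64(189.0)), (200, np.float64(192.0)), (201, np.float64(193.0)), (202, np.float64(191.0)), (203, np.float64(191.0)), (204, np.float64(192.0)), (205, np.float64(191.0))]
199 [237, 238, 230, 237, 233, 226, 204, 187, 183, 183, 181, 187, 186, 190, 191, 190, 203, 231, 284, 342, 362, 366, 365, 363, 365, 362, 367, 365]
202 [229, 236, 230, 233, 230, 210, 185, 174, 174, 183, 181, 183, 189, 190, 197, 194, 194, 192, 205, 269, 335, 359, 360, 363, 358, 357, 362, 359]
206 [237, 250, 246, 279, 296, 245, 178, 177, 173, 183, 184, 181, 187, 191, 195, 191, 195, 194, 199, 250, 329, 364, 366, 370, 363, 368, 365, 365]
212 [326, 333, 318, 302, 277, 202, 172, 171, 181, 179, 185, 188, 186, 189, 188, 190, 191, 195, 193, 246, 360, 446, 484, 482, 482, 473, 470, 471]
218 [305, 310, 305, 288, 230, 175, 161, 160, 167, 172, 178, 180, 193, 190, 191, 190, 196, 189, 186,
[... 285 characters left out ...]
, [28.0, 39.0, 60.0]), (261, [27.0, 38.0, 60.0]), (264, [28.0, 38.0, 60.0]), (267, [27.0, 38.0, 60.0]), (270, [26.0, 38.0, 60.0]), (273, [26.0, 37.0, 60.0]), (276, [25.0, 36.0, 58.0]), (279, [24.0, 34.0, 55.0]), (282, [23.0, 31.0, 51.0]), (285, [23.0, 35.0, 58.0]), (288, [26.0, 43.0, 74.0]), (291, [24.0, 41.0, 72.0]), (294, [24.0, 41.0, 72.0]), (297, [23.0, 41.0, 72.0]), (300, [23.0, 40.0, 72.0]), (303, [24.0, 41.0, 72.0]), (306, [23.0, 40.0, 71.0]), (309, [23.0, 41.0, 71.0]), (312, [24.0, 42.0, 72.0]), (315, [24.0, 41.0, 72.0]), (318, [23.0, 41.0, 72.0]), (321, [22.0, 41.0, 72.0]), (324, [24.0, 42.0, 73.0]), (327, [23.0, 42.0, 72.0]), (330, [81.0, 86.0, 96.0]), (333, [166.0, 164.0, 154.0])]
```

```bash
python3 - <<'E'
from h import *
import pickle
w=pickle.load(open("w4.pkl","rb"));o=bot.get_obs();p=o["ee_pos"];A=R.from_euler('xyz',o["tcp_rot"],degrees=True)
f=lambda u,v,z:(A.inv().apply(plane(w,(u,v),z)-p)*1e3).round(2)
zt=p[2]-.1198
print("tip edge",f(318.3,196.25,zt),"shaft L/R",f(311.3,204,zt+.0),f(325.3,204,zt))
print("knob top front/rear",f(318.5,284.5,zt+.14),f(318.5,329.5,zt+.14),"flange front",f(319,None or 229,zt+.096))
E
```

```text
tip edge [  5.35   0.21 119.8 ] shaft L/R [ -1.38  -5.62 119.8 ] [ -1.38   6.03 119.8 ]
knob top front/rear [ 11.82   0.31 -20.19] [ -9.38   0.31 -20.21] flange front [16.61  0.59 23.82]
```

Emit:
carry_out(moves="0 -10 0 0 0 0 18;-1 -30 0 0 0 0 18;-2 -55 0 0 0 0 18;-2 -85 0 0 0 0 18;-3 -115 0 0 0 0 18;-4 -145 0 0 0 0 18;-5 -175 0 0 0 0 18;-5 -205 0 0 0 0 18;-6 -235 0 0 0 0 18;-7 -265 0 0 0 0 18;-8 -295 0 0 0 0 18;-9 -325 10 0 0 0 18;-10 -355 20 0 0 0 18;-10 -380 30 0 0 0 18;-10.4 -398 40 0 0 0 18;-10.4 -406 50 0 0 0 18;-10.4 -406 50 0 0 0 18;-10.4 -406 50 0 0 0 18;-10.4 -406 50 0 0 0 18;-10.4 -406 50 0 0 0 18")

```text
time: 11.5
ee_pos: [0.5851, -0.1237, 0.2453]
tcp_rot: [-180.0, 0.1, -163.0]
wrist_force: [-0.5, -0.1, -2.1]
opening: 0.0212
grasp_force: 68.5
```

```bash
python3 - <<'E'
from h import *
o=bot.get_obs();print(o["ee_pos"],o["tcp_rot"],o["wrist_force"],o["time"])
go((.5850,-.1246,.240),-163)
E
```

```text
[ 0.58506596 -0.12372561  0.24533726] [-1.79979173e+02  7.35124808e-02 -1.62982350e+02] [-0.50073662 -0.06683702 -2.10880902] 11.5
shift mm [ 0.3 -0.8  5.3] rotvec [-0.   0.1  0. ]
```

Emit:
carry_out(moves="0.3 -0.8 4 0 0 0 18;0.3 -0.8 8 0 0 0 18;0.3 -0.8 12 0 0 0 18;0.3 -0.8 14 0 0 0 18;0.3 -0.8 15 0 0 0 18;0.3 -0.8 16 0 0 0 18;0.3 -0.8 17 0 0 0 18")

```text
time: 12.2
ee_pos: [0.5849, -0.1253, 0.2275]
tcp_rot: [180.0, 0.0, -163.0]
wrist_force: [-0.9, 0.6, -1.4]
opening: 0.0214
grasp_force: 68.7
```

Emit:
carry_out(moves="0 0.4 3 0 0 0 18;0 0.4 6 0 0 0 18;0 0.4 9 0 0 0 18;0 0.4 12 0 0 0 18;0 0.4 15 0 0 0 18;0 0.4 18 0 0 0 18;0 0.4 21 0 0 0 18;0 0.4 24 0 0 0 18;0 0.4 26 0 0 0 18;0 0.4 27 0 0 0 18;0 0.4 28 0 0 0 18;0 0.4 28 0 0 0 18;0 0.4 28 0 0 0 18")

```text
time: 13.5
ee_pos: [0.5848, -0.125, 0.1996]
tcp_rot: [180.0, 0.0, -163.0]
wrist_force: [-0.4, 0.7, -2.6]
opening: 0.021
grasp_force: 68.7
```

```bash
python3 - <<'E'
from h import *
o=bot.get_obs();print(o["ee_pos"],o["tcp_rot"],o["wrist_force"],o["torque"],o["time"])
go((.5850,-.1246,.195),-163)
E
```

```text
[ 0.58482364 -0.12499082  0.19955348] [ 1.79994733e+02  1.52358435e-02 -1.63044030e+02] [-0.38015222  0.70822159 -2.5800424 ] [-0.02667847  0.03265596  0.03275961] 13.5
shift mm [-0.3  0.3  4.6] rotvec [ 0.  0. -0.]
```

Emit:
carry_out(moves="-0.3 0.3 2 0 0 0 18;-0.3 0.3 4 0 0 0 18;-0.3 0.3 5 0 0 0 18;-0.3 0.3 5.5 0 0 0 18;-0.3 0.3 6 0 0 0 18;-0.3 0.3 6.5 0 0 0 18;-0.3 0.3 7 0 0 0 18")

```text
time: 14.2
ee_pos: [0.585, -0.1246, 0.1925]
tcp_rot: [180.0, 0.0, -163.0]
wrist_force: [0.1, 0.8, -1.4]
opening: 0.0212
grasp_force: 68.7
```

Emit:
carry_out(moves="0 0 0.5 0 0 0 18;0 0 1 0 0 0 18;0 0 1.5 0 0 0 18;0 0 2 0 0 0 18;0 0 2.5 0 0 0 18;0 0 3 0 0 0 18")

```text
time: 14.8
ee_pos: [0.585, -0.1246, 0.1894]
tcp_rot: [180.0, 0.0, -163.0]
wrist_force: [0.2, -0.1, -1.2]
opening: 0.0208
grasp_force: 68.7
```

Through the eye's mouth. Continuing down to just above the lower lug.

Emit:
carry_out(moves="0 0 1 0 0 0 18;0 0 2 0 0 0 18;0 0 4 0 0 0 18;0 0 6 0 0 0 18;0 0 8 0 0 0 18;0 0 10 0 0 0 18;0 0 12 0 0 0 18;0 0 14 0 0 0 18")

```text
time: 15.6
ee_pos: [0.585, -0.1246, 0.1752]
tcp_rot: [180.0, 0.0, -163.0]
wrist_force: [-0.1, 0.3, -1.3]
opening: 0.0214
grasp_force: 68.7
```

Emit:
carry_out(moves="0 0 2 0 0 0 18;0 0 4 0 0 0 18;0 0 6 0 0 0 18;0 0 8 0 0 0 18;0 0 10 0 0 0 18;0 0 12 0 0 0 18;0 0 13 0 0 0 18;0 0 14 0 0 0 18;0 0 14 0 0 0 18")

```text
time: 16.5
ee_pos: [0.585, -0.1246, 0.1613]
tcp_rot: [180.0, 0.0, -163.0]
wrist_force: [-0.8, 0.1, -1.7]
opening: 0.0213
grasp_force: 68.7
```

Tip is about 41.5 mm up. Now I'll feel for the lower lug.

Emit:
carry_out(moves="0 0 1 0 0 0 18;0 0 2 0 0 0 18;0 0 3 0 0 0 18;0 0 3.5 0 0 0 18;0 0 4 0 0 0 18;0 0 4.5 0 0 0 18;0 0 5 0 0 0 18")

```text
time: 17.2
ee_pos: [0.585, -0.1246, 0.1564]
tcp_rot: [180.0, 0.0, -163.0]
wrist_force: [-0.2, 0.0, 0.1]
opening: 0.0211
grasp_force: 68.7
```

Emit:
carry_out(moves="0 0 0.5 0 0 0 18;0 0 1 0 0 0 18;0 0 1.5 0 0 0 18;0 0 2 0 0 0 18")

```text
time: 17.6
ee_pos: [0.585, -0.1246, 0.1544]
tcp_rot: [180.0, 0.0, -163.0]
wrist_force: [0.6, -0.1, -0.9]
opening: 0.0212
grasp_force: 68.7
```

In the lower lug without resistance. Down to just above home.

Emit:
carry_out(moves="0 0 1 0 0 0 18;0 0 2 0 0 0 18;0 0 4 0 0 0 18;0 0 6 0 0 0 18;0 0 8 0 0 0 18;0 0 10 0 0 0 18;0 0 12 0 0 0 18;0 0 13 0 0 0 18;0 0 14 0 0 0 18")

```text
time: 18.5
ee_pos: [0.585, -0.1246, 0.1404]
tcp_rot: [180.0, 0.0, -163.0]
wrist_force: [0.7, -0.3, -1.5]
opening: 0.0214
grasp_force: 68.7
```

Emit:
carry_out(moves="0 0 0.5 0 0 0 18;0 0 1 0 0 0 18;0 0 1.5 0 0 0 18;0 0 1.8 0 0 0 18")

```text
time: 18.9
ee_pos: [0.585, -0.1246, 0.1387]
tcp_rot: [180.0, 0.0, -163.0]
wrist_force: [-0.7, -0.2, -1.4]
opening: 0.0213
grasp_force: 68.7
```

Emit:
carry_out(moves="0 0 0.3 0 0 0 18;0 0 0.6 0 0 0 18;0 0 0.9 0 0 0 18")

```text
time: 19.2
ee_pos: [0.585, -0.1246, 0.1378]
tcp_rot: [180.0, 0.0, -163.0]
wrist_force: [-0.9, 0.3, 1.3]
opening: 0.0209
grasp_force: 68.9
```

Emit:
carry_out(moves="0 0 0.2 0 0 0 18;0 0 0.4 0 0 0 18;0 0 0.4 0 0 0 18")

```text
time: 19.5
ee_pos: [0.585, -0.1246, 0.1378]
tcp_rot: [-180.0, 0.0, -163.0]
wrist_force: [-2.6, -0.0, 3.8]
opening: 0.021
grasp_force: 69.3
```

The flange is seated: height stays fixed while the force rises. Releasing and retracting.

Emit:
carry_out(moves="0 0 0 0 0 0 24;0 0 0 0 0 0 30;0 0 0 0 0 0 40;0 0 0 0 0 0 45;0 0 0 0 0 0 45;0 0 -10 0 0 0 45;0 0 -30 0 0 0 45;0 0 -60 0 0 0 45;0 0 -90 0 0 0 45;0 0 -110 0 0 0 45;0 0 -110 0 0 0 45;0 0 -110 0 0 0 45", force=20)

```text
time: 20.7
ee_pos: [0.5852, -0.1247, 0.2479]
tcp_rot: [-180.0, 0.1, -163.0]
wrist_force: [0.3, 0.2, -0.6]
opening: 0.0451
grasp_force: 0.0
```

```bash
python3 - <<'E'
from h import *
o=bot.get_obs();print(o["ee_pos"],o["wrist_force"],o["opening"],o["time"])
w=look("wrist");s=look("side")
x,y=proj(s,(.582,-.122,.11)).astype(int);c=s["img"][y-50:y+50,x-50:x+50]
h=np.zeros((400,800,3),np.uint8);h[:,:400]=cv2.resize(c,(400,400));h[:,400:]=cv2.resize(w["img"][100:300,220:420],(400,400))
cv2.imwrite("pics/end.png",h[:,:,::-1])
E
```

```text
[ 0.58521112 -0.12467636  0.24787107] [ 0.2786265   0.20653215 -0.62731594] 0.045122694691731066 20.7
```

View pics/end.png

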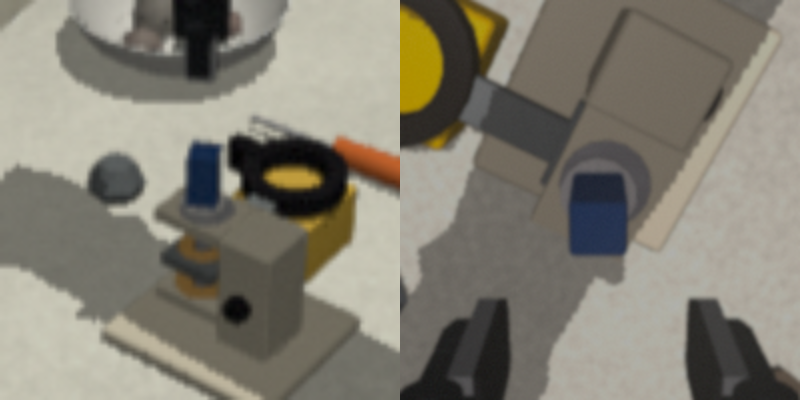

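The pin is upright with its flange on the top ring: blue knob at crop (204,175) on the left and (598,215) on the right. The gripper is clear.

```bash
python3 -c "
from workcell import bot
print(bot.job_done())"
```

```text
the job is handed in; nothing more can be done
None
```

The blue-knobbed pin is through all three rings with its flange seated on the top ring, released, and the job was handed in at about 21 s of the 72 s limit; the hand-in returned no verdict. The black-knobbed pin and other objects were not touched.

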